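Lock the core clamp with a hairpin clip

TASK

Clamp the core piece: press the yellow forked bar fully down so that its fork straddles the headed pin, then take the orange-gripped hairpin clip and push it sideways onto the pin, flat between the fork and the pin's head, until its legs have snapped shut behind the pin, and let go. The pin is clamped anywhere along a short slot, so go by feel: push gently and stop once the clip bottoms on the pin, never ramming the pin or the bar. Leave the core in its cradle and the other things where they lie.

Things in the scene. Friction and masses are not known exactly. Their poses are not given: they have to be found in the camera images.
- jig: Core clamp fixed to the table: aluminium base 190 x 130 x 12 mm, blue V cradle holding the core along jig y. Origin at table height under the core's middle; x points from the headed pin (robot side) to the yellow bar's hinge, z up. Hinge axis along y at x = 60, z = 75 mm. Upright steel pin about x = -55, y = 0 mm: shank 12 mm diameter, head 19 mm diameter from z = 94 to 104 mm.
- pin_nominal (a point): Middle of the pin's slot (jig x = -55, y = 0), at mid height (z = 86.5 mm) of the bare neck between the closed bar's top (z = 79) and the head's underside (z = 94 mm). Axes as the jig. The pin itself is clamped in the slot up to 11 mm either way from here along x, unknown and different each time; pushes under 100 N do not shift it.
- keeper (a joint): Hinge angle of the yellow bar (rad): 0 = fully down on the hinge's stop, positive = free end raised (starts 0.45 to 0.8). Friction holds it where left; about 3 N down on the pad moves it. Bar 8 mm thick, 26 mm wide; from 69 mm off the hinge a 40 mm wide fork, whose two 9 mm tines (22 mm apart inside) reach 143 mm from the hinge.
- press_pad (a point): Top face of the black rubber pad (18 mm across) on the yellow bar, 45 mm from the hinge: where to press it down. Moves with the bar; its x points along the bar to the hinge, z out of the bar's top.
- clip: Loose hairpin clip, about 100 g, lying flat, 126 mm long. Origin on its underside between the roots of its legs; x along the legs to the open mouth, z up. Orange grip block x = -56 to -8 mm, 16 mm wide (y), 26 mm high. Steel cross piece x = -9 to 3, 32 mm wide, 10 mm high. A rigid stop nose between the legs ends at x = 19 mm. More than 25 N of nose on pin is ramming.
- clip_grip (a point): Point to grasp: middle of the orange grip block, clip x = -36 mm, 15 mm above the underside. Axes as the clip; close the fingers along its y (16 mm).
- clip_seat (a point): Where the pin's axis sits when home: clip x = 25.4, y = 0, 4 mm above the underside. Axes as the clip. The 12 mm pin first touches the legs at clip x = 55 mm, spreads them (some 6 to 15 N of push), slides through the parallel throat, and as it leaves it at x = 33 the legs snap shut and the clip pulls itself on. Home, legs relaxed, is x = 25 (rigidly on the nose) to 26 mm.
- tip_l (a point): Outer end of the leg at clip +y (x = 66, y = 15 mm relaxed); moves with the leg. Legs: 8 mm round steel, z = 0 to 8 mm, mirrored, each sprung (7.5 N m/rad) about an upright hinge at its root x = 0, y = +-11; centreline y = 11 mm to x = 29, 7 mm from x = 33 to 46 (a throat 6 mm wide inside), out to 15 mm at x = 66.
- tip_r (a point): The same for the leg at clip -y. The two tips are 30 mm apart when relaxed, about 40 mm at the fullest spread.
- core: Dark olive basalt core piece, 47.6 mm diameter, 110 mm long along its y, lying loose in the cradle; origin at its middle, on its axis, 45 mm above the table. Leave it alone.
- streak_plate: White porcelain streak plate 75 x 50 x 7 mm, lying flat; origin under its middle. Leave it alone.
- protractor: Blue half-round protractor, 120 mm across, 4 mm thick, lying flat; origin on its underside. Leave it alone.
- rock_pick: Orange-handled rock pick 270 mm long along x (head at +x), lying; origin on its underside. Leave it alone.
- clipboard: Aluminium clipboard 320 x 230 x 6 mm with a heavy spring clip, 26 mm high, at its +x end; origin under its middle. Leave it alone.

How it is judged:
On the way, in this order (a step that is already met when the one before it is completed fails the run):
1. the yellow bar is pressed fully down (value of joint keeper below 0.04 rad), for 0.2 s.
2. the clip is picked up, more than 40 mm off the table, with the bar still down (height (world z) of clip above 0.04 m and value of joint keeper below 0.06 rad), for 0.2 s.
At the end, for the whole second after the job is handed in: Bar down (within 0.06 rad). Clip on the pin's neck: seat within 13.5 mm of the slot's middle horizontally and 7 mm of mid-neck in height, within 15 deg of flat, legs shut (tips under 32.5 mm apart), released, at rest. Core within 10 mm of its start (value of joint keeper below 0.06 rad and horizontal distance between clip_seat and pin_nominal below 0.0135 m and z of clip_seat in the frame of pin_nominal between -0.007 and 0.007 m and angle between clip's own z axis and vertical below 0.26 rad and distance between tip_l and tip_r below 0.0325 m and linear speed of clip below 0.02 m/s and distance of core from where it was at the start of the episode below 0.01 m); the robot touches nothing.
It fails at once if the clip's stop nose is rammed on the pin with more than 25 N (contact force between clip_c2 and jig above 25 N).
It fails at once if the clip is jammed against the clamp: more than 80 N over all its contacts (the legs' pinch on the pin, up to 45 N, included) (contact force between clip and jig above 80 N).
It fails at once if the fingers press on the clamp with more than 40 N (contact force between the fingers and jig above 40 N).
It fails at once if the core is moved more than 15 mm or another thing on the table more than 30 mm (distance of core from where it was at the start of the episode above 0.015 m or distance of any of streak_plate, protractor, rock_pick, clipboard from where it was at the start of the episode above 0.03 m).
It also fails if it takes over 72 s, if anything falls off the work surface, if the arm or the gripper's body presses on something with over 40 N, if the wrist force passes 120 N, or if a joint passes its speed limit or range.

ROBOT

A 7-joint arm with a two-finger parallel gripper is mounted at the origin on the work surface. World frame = base frame: x ahead of the robot, y to its left, z up, the work surface at z = 0. Lengths are in m, angles in rad, forces in N, time in s.
With the tool pointing down it reaches from about 0.425 to 0.875 m from the base axis. Payload 4.7 kg.
Tool frame: the origin (TCP) lies midway between the tips of the shut fingers; the grasp point (between the pads) lies 19 mm behind it; z points along the fingers, y is the line along which they close (so a half turn about z gives the same grasp; the last joint's range is limited). The gripper opens to 87 mm and grips with 3 to 60 N. Pads are 19 mm wide; open, the fingers measure 117 mm over their backs; the gripper's body (75 mm by 190 mm) begins 51 mm behind the grasp point.
Start: joints at [1.293, 0.321, -0.07, 1.45, 0.023, 1.371, -0.057], TCP at [0.187, -0.623, 0.223] pointing down, gripper open.
Joint ranges: [-2.86, 2.86], [-0.3, 2.09], [-1.38, 1.24], [0.06, 2.45], [-1.56, 4.7], [0.09, 2.05], [-2.69, 2.69]. Speed limits (rad/s): [2.57, 2.57, 3.14, 3.14, 3.14, 3.14, 3.14].

INTERFACE

Orientations are given as a rotation vector (axis times angle).
In Python, from bench import ctrl gives the robot as it stands.
- The arm moves only by the shell command python3 inch.py 'ROWS' [FORCE]. ROWS is a JSON list of rows, 1 to 20 of them, each written [[dx, dy, dz], turn, opening]: dx, dy, dz in mm, then a turn about the tool's z in units of 0.05 rad, then the opening from 0.0 (shut) to 1.0 (fully open); each row is the pose to reach, as a shift and turn from the pose commanded when the command began, along the tool's axes at that moment; what a row does not reach only later rows make up. A row lasts 1/10 s, in which the tool goes at most 0.05 m and 0.15 rad, less where a joint would pass 70% of its speed; a pose out of reach is approached as far as the arm can. The fingers move at their own pace and stop on an object; FORCE is the grip in N (left out, the last holds). Time passes only in rows, so rows that do not move let the fingers close. It prints the time, the measured TCP pose, the force, the opening and the grip force at its end. Input that does not fit is refused with a message, and nothing moves.
- ctrl.get_state(): the state, without advancing time (a new reading comes with each control period).
- ctrl.get_image(name): name is "scene" or "top" or "wrist"; returns the picture (384x512x3 uint8, red, green, blue); there is no depth.
- ctrl.camera_model(name): a dict with "vertical_fov" (degrees; the focal length in pixels is half the picture's height over the tangent of half this angle, whatever the lens; pixels are square), "cx", "cy" (the principal point, pixels), "rvec" (rotation vector, rad) and "tvec" (3), from world to camera coordinates, as OpenCV has them; the wrist camera has in their place "hand_eye" (4x4, takes a point from camera to tool coordinates, whose origin is the TCP and whose axes are the flange's). Camera axes: x right, y down, z forward; pixel columns grow to the right and rows downward; lengths in m; the calibration is good to about 2 mm. A picture is of the moment at which its call begins: read the wrist's pose just before it. camera_model takes no time and is no camera call.
- ctrl.close_job(): hands the job in; it is judged then, once.
The state is a dict: "time": time; "joint_positions": joint angles; "qd": joint speeds; "joint_torque": joint torques, N m; "position": TCP position; "tool_rot": TCP orientation; "ft_force": force on the tool from outside, world axes, zero at the start; "torque": the same for the moment, N m; "grip_width": opening from 0.0 (shut) to 1.0 (fully open); "grip_force": force on a finger pad.
Only numpy, scipy, OpenCV 4.12 (cv2) and the standard library are available. Lean on these libraries where they do the work, as an engineer would, in place of code of your own. Each camera call takes 0.05 s, during which the arm holds its last target. There are 200 camera calls.

## Working session

There is one attempt and no reset: what is moved stays moved. The work goes in short steps, Python scripts to look and compute and a shell command to move; the robot and the scene stay as the last step left them, time stands still between calls to the robot, and variables do not carry over. Pictures are saved under pics/ and viewed, at most 13 in all, crops included, and the job is handed in when it is done.

```bash
ls; mkdir -p pics
cat > h.py <<'E'
import numpy as np, cv2
from bench import ctrl
from scipy.spatial.transform import Rotation as R
def cam(n, st=None):
    m=ctrl.camera_model(n); f=192/np.tan(np.radians(m["vertical_fov"])/2)
    if "hand_eye" in m:
        T=np.eye(4);T[:3,:3]=R.from_rotvec(st["tool_rot"]).as_matrix();T[:3,3]=st["position"]
        X=T@np.array(m["hand_eye"]); return f,m["cx"],m["cy"],X[:3,:3],X[:3,3]
    A=R.from_rotvec(np.ravel(m["rvec"])).as_matrix(); return f,m["cx"],m["cy"],A.T,-A.T@np.ravel(m["tvec"])
def ray(c,u,v):
    f,cx,cy,A,o=c; return o,A@np.array([(u-cx)/f,(v-cy)/f,1.])
def onz(c,u,v,z):
    o,d=ray(c,u,v); return o+d*(z-o[2])/d[2]
def proj(c,p):
    f,cx,cy,A,o=c; q=A.T@(np.asarray(p)-o); return f*q[0]/q[2]+cx,f*q[1]/q[2]+cy
def tri(c1,p1,c2,p2):
    o1,d1=ray(c1,*p1);o2,d2=ray(c2,*p2)
    s=np.linalg.lstsq(np.c_[d1,-d2],o2-o1,rcond=None)[0]
    a,b=o1+d1*s[0],o2+d2*s[1]; return (a+b)/2,np.linalg.norm(a-b)
E
python3 - <<'E'
from h import *
for n in("scene","top"):
    im=ctrl.get_image(n)[:,:,::-1]; cv2.imwrite(f"pics/{n}0.png",im)
    c=cam(n);print(n,c[0],c[1],c[2],c[4],c[3][:,2], ctrl.camera_model(n).keys())
s=ctrl.get_state();print(s["position"],s["tool_rot"],ctrl.camera_model("wrist"))
E
```

```text
bench.py
inch.py
pics
scene 348.7216555956513 254.87396092505983 194.55278468448225 [1.20624328 0.78075219 0.859403  ] [-0.50934883 -0.60731623 -0.60969728] dict_keys(['vertical_fov', 'cx', 'cy', 'rvec', 'tvec'])
top 358.0336824758848 254.64867358723225 196.0387353123954 [0.46664066 0.01405527 1.05793272] [ 0.10417557  0.00194036 -0.99455703] dict_keys(['vertical_fov', 'cx', 'cy', 'rvec', 'tvec'])
[ 0.18681819 -0.62205663  0.22156702] [-3.10651308e+00 -4.56633639e-01  5.61741021e-04] {'vertical_fov': 69.10533175471974, 'cx': 257.147873650339, 'cy': 193.67203713746156, 'hand_eye': array([[-7.25292676e-04, -9.60602473e-01, -2.77925103e-01,
         7.58464885e-02],
       [ 9.99999728e-01, -7.33990799e-04, -7.27501836e-05,
        -6.70117822e-04],
       [-1.34110462e-04, -2.77925080e-01,  9.60602744e-01,
        -1.62310564e-01],
       [ 0.00000000e+00,  0.00000000e+00,  0.00000000e+00,
         1.00000000e+00]])}
```

View pics/scene0.png

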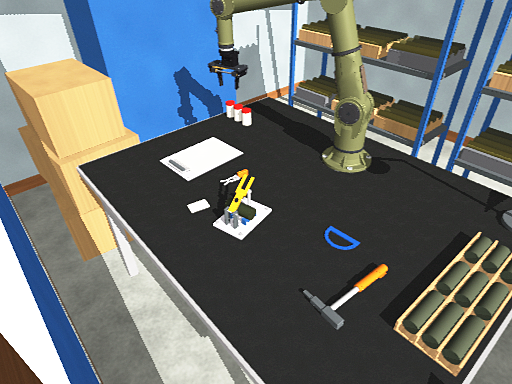

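View pics/top0.png

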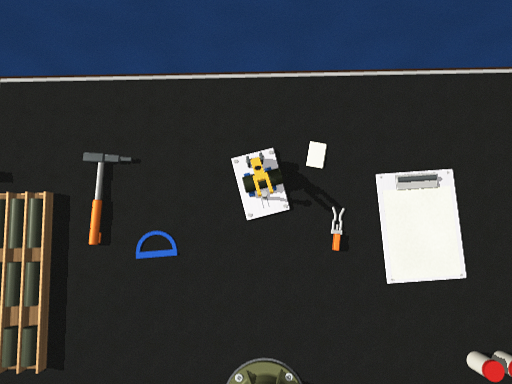

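The scene picture shows the jig with raised yellow bar near (240,205). In the top view, the jig is at (261,184) with its hinge up at (256,158) and pin at (265,204). The clip's grip is at (337,242) and its mouth points up to (337,210).

Run:
```python
from h import *
im=cv2.imread("pics/top0.png");c=cam("top");hsv=cv2.cvtColor(im,cv2.COLOR_BGR2HSV)
# base
w=((hsv[...,1]<50)&(hsv[...,2]>150)).astype(np.uint8)
w[:, :225]=0;w[:,295:]=0;w[:140]=0;w[225:]=0
pts=cv2.findNonZero(w);r=cv2.minAreaRect(cv2.convexHull(pts));B=cv2.boxPoints(r);print(r)
W=np.array([onz(c,u,v,.012) for u,v in B]);print(W.round(4),W.mean(0))
print([np.linalg.norm(W[i]-W[i-1]) for i in range(4)])
o=cv2.inRange(hsv,(5,150,120),(20,255,255));o[:,:320]=0;o[:,355:]=0;o[:225]=0;o[260:]=0
r=cv2.minAreaRect(cv2.findNonZero(o));print(r);print(onz(c,*r[0],.026))
W=np.array([onz(c,u,v,.026) for u,v in cv2.boxPoints(r)]);print(W.round(4))
l=(hsv[...,2]>110).astype(np.uint8);l[:,:325]=0;l[:,350:]=0;l[:202]=0;l[260:]=0
l[o>0]=0
n,lab,st,ce=cv2.connectedComponentsWithStats(l);print(st,ce)
for row in range(204,236,2):print(row,np.flatnonzero(l[row]))
```

```text
((259.7602844238281, 183.43251037597656), (64.1029052734375, 43.990074157714844), 75.46554565429688)
[[ 0.6914  0.0859  0.012 ]
 [ 0.7224 -0.0414  0.012 ]
 [ 0.5363 -0.0839  0.012 ]
 [ 0.5064  0.0411  0.012 ]] [6.14142723e-01 4.42570171e-04 1.20000000e-02]
[np.float64(0.19030948608192283), np.float64(0.13098879262263194), np.float64(0.1908501314194431), np.float64(0.12859934573031961)]
((335.5, 242.0), (16.0, 7.0), 90.0)
[ 0.43829903 -0.21241376  0.026     ]
[[ 0.4612 -0.2034  0.026 ]
 [ 0.4608 -0.2234  0.026 ]
 [ 0.4155 -0.2214  0.026 ]
 [ 0.4159 -0.2015  0.026 ]]
[[     0      0    512    384 196432]
 [   331    207     14     28    175]
 [   339    245      1      1      1]] [[255.42719618 191.47226521]
 [336.74285714 222.32571429]
 [339.         245.        ]]
204 []
206 []
208 [332 333 334 342 343]
210 [333 334 341 342 343]
212 [333 334 335 340 341 342]
214 [334 335 339 340 341]
216 [334 335 339 340]
218 [334 335 339 340]
220 [332 333 334 335 339 340 341]
222 [332 333 334 340 341]
224 [332 333 336 337 339 340 341]
226 [332 333 336 337 339 340 341]
228 [332 333 336 337 339 340 341]
230 [331 332 333 334 335 336 337 338 339 340 341]
232 [331 332 333 334 335 336 337 338 339 340 341]
234 [340 341]
```

```bash
cat >> h.py <<'E'
def go(p,yaw,st=None):
    st=st or ctrl.get_state(); A=R.from_rotvec(st["tool_rot"]).as_matrix()
    y0=np.arctan2(A[1,0],A[0,0]); print("d",(A.T@(np.asarray(p)-st["position"])).round(4),"turn",round(float((y0-yaw+np.pi)%(2*np.pi)-np.pi),4),"yaw0",round(float(y0),4))
JO=np.array([.614,.0004,0]);JY=.23
def jig(x,y,z,o=JO,a=JY): return o+np.array([np.cos(a)*x-np.sin(a)*y,np.sin(a)*x+np.cos(a)*y,z])
E
python3 - <<'E'
from h import *
go(jig(10,0,300)*0+jig(.010,0,.30),JY)
E
```

```text
d [ 0.5982 -0.4727 -0.0777] turn 0.0619 yaw0 0.2919
```
Distance 0.766 -> 16 rows at 0.05. Go in evenly: targets beyond limit only "approached". I write final pose for rows: rise first. Rotating around arc... straight line fine. Rows repeated of the same target.

The rows are not in the units I measure in: shifts go in mm and turns go in units of 0.05 rad. I convert before sending: -0.05 m is -50, 0.6 m is 600, 0.06 rad is 1.2.

```bash
python3 inch.py '[[[0, 0, -50], 0, 0], [[40, -30, -80], 1.2, 0], [[600, -473, -80], 1.2, 0], [[600, -473, -80], 1.2, 0], [[600, -473, -80], 1.2, 0], [[600, -473, -80], 1.2, 0], [[600, -473, -80], 1.2, 0], [[600, -473, -80], 1.2, 0], [[600, -473, -80], 1.2, 0], [[600, -473, -80], 1.2, 0], [[600, -473, -80], 1.2, 0], [[600, -473, -80], 1.2, 0], [[600, -473, -80], 1.2, 0], [[600, -473, -80], 1.2, 0], [[600, -473, -80], 1.2, 0], [[600, -473, -80], 1.2, 0], [[600, -473, -80], 1.2, 0], [[600, -473, -80], 1.2, 0], [[600, -473, -80], 1.2, 0]]'
```

Run:
```python
from h import *
s=ctrl.get_state();print(s["joint_positions"],s["grip_width"]);go(jig(.01,0,.30),JY,s)
im=ctrl.get_image("wrist")[:,:,::-1].copy();cv2.imwrite("pics/w1.png",im)
```

```text
time: 2.0
position: [0.6252, 0.0029, 0.3018]
tool_rot: [3.12, 0.364, -0.003]
ft_force: [-0.3, -1.0, -0.4]
grip_width: 0.005
grip_force: 0.0
[ 0.45241371  0.30437577 -0.64101866  1.37063012  0.18055663  1.5267076
 -1.51286673] 0.005220339513857158
d [-0.0015 -0.0001  0.0018] turn 0.0025 yaw0 0.2325
```

View pics/w1.png

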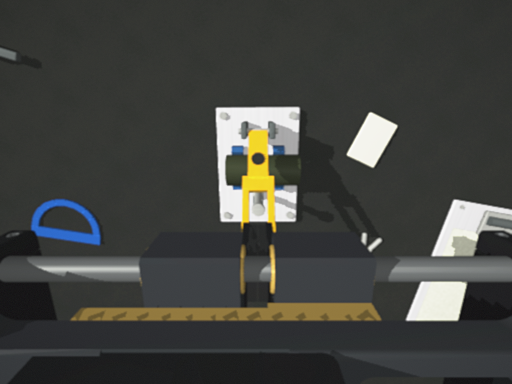

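The wrist picture shows the base corners at (217,108), (299,108), (221,221) and (295,221). The black pad is at (258,158) and the pin head near (258,203).

Run:
```python
from h import *
s=ctrl.get_state();c=cam("wrist",s);im=cv2.imread("pics/w1.png")
hsv=cv2.cvtColor(im,cv2.COLOR_BGR2HSV)
w=((hsv[...,1]<60)&(hsv[...,2]>140)).astype(np.uint8);w[:95]=0;w[224:]=0;w[:,:205]=0;w[:,312:]=0
h=cv2.convexHull(cv2.findNonZero(w));q=cv2.approxPolyDP(h,6,True)[:,0];print(q)
W=np.array([onz(c,u,v,.012) for u,v in q]);print(W.round(4),W.mean(0))
g=cv2.cvtColor(im,cv2.COLOR_BGR2GRAY)
b=((g<60)).astype(np.uint8);b[:150]=0;b[168:]=0;b[:,:249]=0;b[:,268:]=0
pu=cv2.moments(b,True);pu=(pu['m10']/pu['m00'],pu['m01']/pu['m00']);print("pad",pu)
o,d=ray(c,*pu)
for th in np.arange(.3,1.,.05):
    for hh in (.008,):
        p=jig(.06-.045*np.cos(th)+hh*np.sin(th)*1*-1*-1*0-hh*np.sin(th)*-1*0,0,.075)
        x=.06-.045*np.cos(th)+hh*np.sin(th); z=.075+.045*np.sin(th)+hh*np.cos(th)
        print(round(th,2),np.round(proj(c,jig(x,0,z)),1))
crop=cv2.resize(im[95:225,200:320],None,fx=4.5,fy=4.5,interpolation=cv2.INTER_CUBIC);cv2.imwrite("pics/w1c.png",crop)
```

```text
[[298 107]
 [295 220]
 [221 221]
 [216 108]]
[[ 0.7215 -0.0403  0.012 ]
 [ 0.5396 -0.0854  0.012 ]
 [ 0.5085  0.0394  0.012 ]
 [ 0.6912  0.0831  0.012 ]] [ 0.61518453 -0.00083613  0.012     ]
pad (257.7590361445783, 158.26506024096386)
0.3 [256.5 165.4]
0.35 [256.5 164.9]
0.4 [256.5 164.2]
0.45 [256.5 163.5]
0.5 [256.5 162.7]
0.55 [256.5 161.8]
0.6 [256.5 160.8]
0.65 [256.5 159.8]
0.7 [256.5 158.6]
0.75 [256.5 157.4]
0.8 [256.5 156.1]
0.85 [256.5 154.7]
0.9 [256.5 153.2]
0.95 [256.5 151.7]
```

View pics/w1c.png

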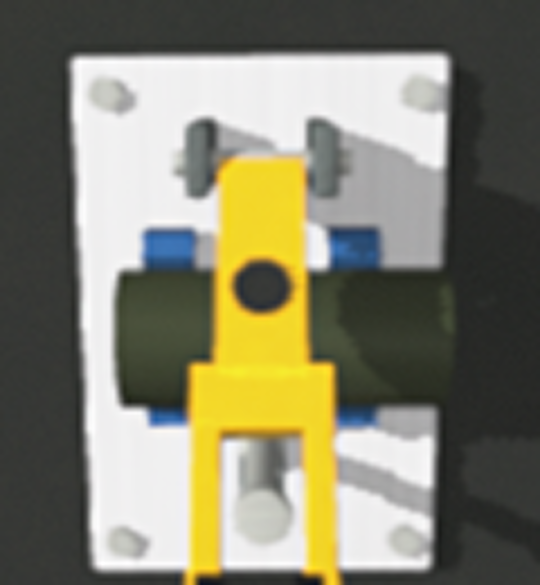

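```bash
sed -i 's/JO=.*/JO=np.array([.6147,-.0003,0]);JY=.235/' h.py
python3 - <<'E'
from h import *
s=ctrl.get_state();go(jig(.020,0,.125),JY,s)
c=cam("wrist",s);p=onz(c,258.4,209.4,.104)-JO;print("pin jig",p[0]*np.cos(JY)+p[1]*np.sin(JY),-p[0]*np.sin(JY)+p[1]*np.cos(JY))
E
python3 inch.py '[[[8, 0, 50], 0, 0], [[8, 0, 100], 0, 0], [[8, 0, 150], 0, 0], [[8, 0, 175], 0, 0], [[8, 0, 180], 0, 0], [[8, 0, 190], 0, 0], [[8, 0, 200], 0, 0], [[8, 0, 205], 0, 0]]'
```

```text
d [ 0.0097 -0.0007  0.177 ] turn -0.0045 yaw0 0.2305
pin jig -0.04057016118090192 -0.0014488799656891312
time: 2.85
position: [0.6341, 0.0043, 0.0985]
tool_rot: [3.12, 0.362, 0.003]
ft_force: [-1.1, -0.2, 2.6]
grip_width: 0.009
grip_force: 1.3
```

```bash
python3 inch.py '[[[0, 0, 4], 0, 0], [[0, 0, 8], 0, 0], [[0, 0, 11], 0, 0], [[0, 0, 13], 0, 0]]'; python3 inch.py '[[[0, 0, 1], 0, 0], [[0, 0, 2], 0, 0]]'
```

```text
time: 3.25
position: [0.6331, 0.0048, 0.0843]
tool_rot: [3.12, 0.363, -0.001]
ft_force: [-1.1, -1.1, 2.3]
grip_width: 0.006
grip_force: 1.2
time: 3.45
position: [0.6332, 0.0049, 0.0824]
tool_rot: [3.12, 0.363, -0.001]
ft_force: [-1.3, -0.9, 1.8]
grip_width: -0.001
grip_force: 1.2
```

```bash
python3 inch.py '[[[0, 0, 1], 0, 0], [[0, 0, 1.5], 0, 0], [[0, 0, 1.5], 0, 0]]'
python3 - <<'E'
from h import *
im=ctrl.get_image("scene")[:,:,::-1];cv2.imwrite("pics/s2.png",cv2.resize(im[150:270,170:310],None,fx=4,fy=4))
E
```

```text
time: 3.75
position: [0.6333, 0.005, 0.0809]
tool_rot: [-3.12, -0.363, -0.0]
ft_force: [-1.4, -0.7, 1.0]
grip_width: 0.005
grip_force: 0.5
```

In the tool's units: 0.002 m is 2, 0.001 m is 1.

```bash
python3 inch.py '[[[0, 0, 1], 0, 0], [[0, 0, 2], 0, 0], [[0, 0, 2], 0, 0]]'; python3 inch.py '[[[0, 0, 1], 0, 0], [[0, 0, 1], 0, 0]]'
```

```text
time: 4.1
position: [0.6334, 0.0051, 0.0795]
tool_rot: [3.12, 0.363, 0.0]
ft_force: [-2.7, 0.2, 4.5]
grip_width: 0.004
grip_force: 2.3
time: 4.3
position: [0.6334, 0.0051, 0.0794]
tool_rot: [3.12, 0.363, 0.0]
ft_force: [-4.7, -1.3, 9.7]
grip_width: 0.005
grip_force: 4.8
```

View pics/s2.png

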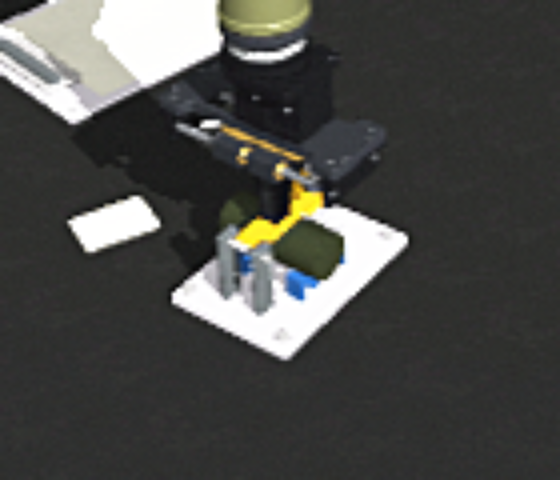

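The crop shows the bar pressed down flat under the fingers, the core still in its cradle. The force rises stiffly, so it has reached the stop. I'll lift and measure the pin and clip.

```bash
python3 inch.py '[[[0, 0, 0], 0, 0], [[0, 0, 0], 0, 0], [[0, 0, -50], 0, 0], [[-40, 0, -100], 0, 0], [[-80, 0, -120], 0, 0], [[-120, 0, -120], 0, 0], [[-120, 0, -120], 0, 0]]'
python3 - <<'E'
from h import *
s=ctrl.get_state();im=ctrl.get_image("wrist")[:,:,::-1];cv2.imwrite("pics/w3.png",im)
c=cam("top");a=onz(c,337.75,208,.008);b=onz(c,336,231,.01);print(a,b,"yaw",np.arctan2(a[1]-b[1],a[0]-b[0]))
go([.415,-.212,.2],0.0,s)
E
```

```text
time: 5.0
position: [0.5121, -0.0245, 0.1983]
tool_rot: [3.116, 0.359, -0.003]
ft_force: [0.4, 0.4, 0.0]
grip_width: 0.001
grip_force: 0.0
[ 0.5366458  -0.22714391  0.008     ] [ 0.46957738 -0.21872026  0.01      ] yaw -0.12494365963145557
d [-0.1372  0.1605 -0.0006] turn 0.2294 yaw0 0.2294
```

View pics/w3.png

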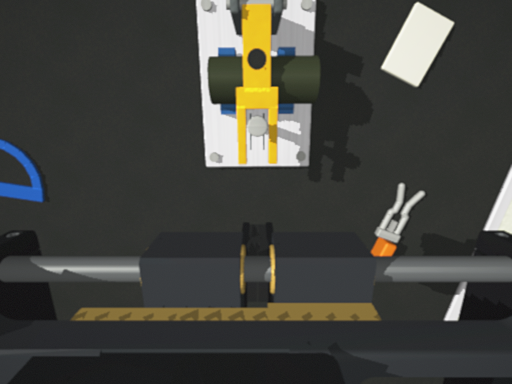

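The bar is down with the pin head at (257,126) between the tines. The clip is at right, with its grip at (383,248) and tips at (402,185) and (421,195).

```bash
python3 - <<'E'
from h import *
s=ctrl.get_state();c=cam("wrist",s);im=cv2.imread("pics/w3.png");
g=cv2.cvtColor(im,cv2.COLOR_BGR2HSV)
def J(p):
    p=p-JO;return np.round([p[0]*np.cos(JY)+p[1]*np.sin(JY),-p[0]*np.sin(JY)+p[1]*np.cos(JY),p[2]],4)
print("pin",J(onz(c,257,126,.104)))
y=cv2.inRange(g,(20,120,120),(35,255,255));ys,xs=np.nonzero(y[90:]);print(xs.min(),xs.max(),ys.max()+90)
for u,v in((xs.min(),ys.max()+90),(xs.max(),ys.max()+90)):print("tine",J(onz(c,u,v,.079)))
w=((g[...,1]<60)&(g[...,2]>140)).astype(np.uint8);w[:150]=0;w[175:]=0;w[:,:190]=0;w[:,330:]=0
q=cv2.findNonZero(w)[:,0];i=np.argmax(q[:,1]-q[:,0]);k=np.argmax(q.sum(1));print(q[i],q[k],J(onz(c,*q[i],.012)),J(onz(c,*q[k],.012)))
for u,v in((402,185),(421,195)):print("tip",onz(c,u,v,.008))
go([.413,-.21,.2],-.12,s)
E
python3 inch.py '[[[-35, 40, 0], 2, 0], [[-70, 80, 0], 4, 0], [[-100, 120, 0], 6, 0.3], [[-137, 160, 0], 7, 0.5], [[-137, 160, 0], 7, 0.5], [[-137, 160, 0], 7, 0.5]]'
python3 - <<'E'
from h import *
s=ctrl.get_state();im=ctrl.get_image("wrist")[:,:,::-1];cv2.imwrite("pics/w4.png",im)
E
```

```text
pin [-0.038   0.0004  0.104 ]
77 377 319
tine [-0.264   0.2187  0.079 ]
tine [-0.2673 -0.1436  0.079 ]
[206 165] [307 164] [-0.0895  0.0648  0.012 ] [-0.0891 -0.0628  0.012 ]
tip [ 0.54359761 -0.21170712  0.008     ]
tip [ 0.53645165 -0.24122932  0.008     ]
d [-0.1415  0.158  -0.0011] turn 0.3497 yaw0 0.2297
time: 5.65
position: [0.4199, -0.2118, 0.1975]
tool_rot: [-3.135, 0.191, -0.0]
ft_force: [1.3, 0.2, 0.1]
grip_width: 0.279
grip_force: 0.0
```

View pics/w4.png

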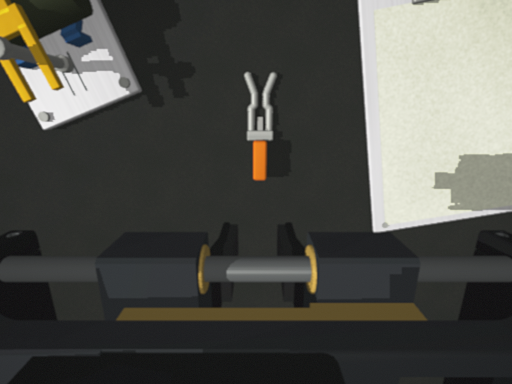

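The clip lies straight in view: grip (259,160), cross piece (260,135), tips (248,73) and (274,73).

```bash
python3 inch.py '[[[0, 0, 0], 0, 0.5], [[0, 0, 0], 0, 0.5], [[0, 0, 0], 0, 0.5]]'
python3 - <<'E'
from h import *
s=ctrl.get_state();im=np.ascontiguousarray(ctrl.get_image("wrist")[:,:,::-1]);c=cam("wrist",s);print(s["position"])
g=cv2.cvtColor(im,cv2.COLOR_BGR2HSV)
o=cv2.inRange(g,(5,150,120),(20,255,255));o[:125]=0;o[195:]=0;o[:,:230]=0;o[:,290:]=0
r=cv2.minAreaRect(cv2.findNonZero(o));print(r,onz(c,*r[0],.026))
for p in cv2.boxPoints(r):print(onz(c,*p,.026).round(4),onz(c,*p,0).round(4))
l=((g[...,2]>110)&(g[...,1]<60)).astype(np.uint8);l[:60]=0;l[150:]=0;l[:,:235]=0;l[:,290:]=0
P=[]
for row in range(68,145,3):
    x=np.flatnonzero(l[row]); 
    if len(x): P.append((row,x.min(),x.max()))
print(P)
m=[onz(c,(a+b)/2,r_,.008)[:2] for r_,a,b in P if r_>72]
m=np.array(m);k=np.polyfit(m[:,0],m[:,1],1);print("yaw",np.arctan(k[0]),"line y at .44",np.polyval(k,.44), m[0],m[-1])
go([.439,-.213,.2],np.arctan(k[0]),s)
E
```

```text
time: 6.0
position: [0.4208, -0.2085, 0.198]
tool_rot: [-3.136, 0.181, -0.0]
ft_force: [0.3, -0.2, 0.6]
grip_width: 0.489
grip_force: 0.0
[ 0.42081889 -0.2085058   0.19799946]
((261.92193603515625, 160.49755859375), (13.243535041809082, 39.29331970214844), 1.7899105548858643) [ 0.44066419 -0.21610496  0.026     ]
[ 0.4178 -0.2046  0.026 ] [ 0.4117 -0.2036  0.    ]
[ 0.465  -0.2117  0.026 ] [ 0.4626 -0.2113  0.    ]
[ 0.4627 -0.2272  0.026 ] [ 0.4601 -0.228   0.    ]
[ 0.4154 -0.2207  0.026 ] [ 0.4091 -0.221   0.    ]
[(74, np.int64(248), np.int64(278)), (77, np.int64(248), np.int64(278)), (80, np.int64(249), np.int64(276)), (83, np.int64(250), np.int64(275)), (86, np.int64(251), np.int64(274)), (89, np.int64(252), np.int64(273)), (92, np.int64(253), np.int64(272)), (95, np.int64(254), np.int64(271)), (98, np.int64(254), np.int64(271)), (101, np.int64(254), np.int64(271)), (104, np.int64(254), np.int64(271)), (107, np.int64(251), np.int64(273)), (110, np.int64(251), np.int64(274)), (113, np.int64(251), np.int64(274)), (116, np.int64(251), np.int64(273)), (119, np.int64(251), np.int64(273)), (122, np.int64(251), np.int64(273)), (125, np.int64(251), np.int64(273)), (128, np.int64(251), np.int64(273)), (131, np.int64(250), np.int64(274)), (134, np.int64(250), np.int64(275)), (137, np.int64(250), np.int64(275)), (140, np.int64(251), np.int64(274))]
yaw -0.11967549373670866 line y at .44 -0.2163529693434668 [ 0.53877277 -0.2286116 ] [ 0.46314814 -0.21963108]
d [ 0.0186  0.0024 -0.002 ] turn 0.0046 yaw0 -0.1151
```

Run:
```python
from h import *
go([.4368,-.2155,.003],-.12)
```

```text
d [0.0168 0.0048 0.195 ] turn 0.0042 yaw0 -0.1158
```

In the tool's units: 0.195 m is 195, 0.19 m is 190, 0.004 rad is 0.08.

```bash
python3 inch.py '[[[16.8, 4.8, 50], 0.08, 0.5], [[16.8, 4.8, 100], 0.08, 0.5], [[16.8, 4.8, 140], 0.08, 0.5], [[16.8, 4.8, 165], 0.08, 0.5], [[16.8, 4.8, 180], 0.08, 0.5], [[16.8, 4.8, 190], 0.08, 0.5], [[16.8, 4.8, 195], 0.08, 0.5], [[16.8, 4.8, 195], 0.08, 0.5]]' && python3 inch.py '[[[0, 0, 0], 0, 0.1], [[0, 0, 0], 0, 0.1], [[0, 0, 0], 0, 0.1], [[0, 0, 0], 0, 0.1], [[0, 0, 0], 0, 0.1], [[0, 0, 0], 0, 0.1]]' 40
```

```text
time: 6.85
position: [0.4363, -0.2165, 0.003]
tool_rot: [-3.136, 0.191, 0.0]
ft_force: [0.5, -1.1, -0.5]
grip_width: 0.504
grip_force: 0.0
time: 7.45
position: [0.4362, -0.2168, 0.0034]
tool_rot: [3.135, -0.192, 0.001]
ft_force: [-1.4, 1.1, 3.5]
grip_width: 0.182
grip_force: 40.0
```

In the tool's units: -0.12 m is -120, -0.14 m is -140.

```bash
python3 inch.py '[[[0, 0, -20], 0, 0.1], [[0, 0, -50], 0, 0.1], [[0, 0, -90], 0, 0.1], [[0, 0, -120], 0, 0.1], [[0, 0, -140], 0, 0.1], [[0, 0, -140], 0, 0.1], [[0, 0, -140], 0, 0.1]]'
python3 - <<'E'
from h import *
s=ctrl.get_state();print(s["grip_width"],s["joint_positions"])
go(jig(-.185,0,.14),JY,s)
E
```

```text
time: 8.15
position: [0.4356, -0.2165, 0.1424]
tool_rot: [-3.136, 0.192, 0.001]
ft_force: [-1.1, 0.1, -1.5]
grip_width: 0.177
grip_force: 40.0
0.176805090244566 [ 0.84847011  0.05295574 -0.45187803  1.93491867  0.02543262  1.15974679
 -1.30605734]
d [-0.022  -0.1717  0.0024] turn -0.3572 yaw0 -0.1222
```

```bash
python3 inch.py '[[[0, -30, 0], -1.2, 0.1], [[-6, -70, 0], -2.8, 0.1], [[-12, -110, 0], -4.6, 0.1], [[-18, -150, 0], -6.2, 0.1], [[-22, -172, 1], -7.14, 0.1], [[-22, -172, 1], -7.14, 0.1], [[-22, -172, 1], -7.14, 0.1], [[-22, -172, 1], -7.14, 0.1]]'
python3 - <<'E'
from h import *
s=ctrl.get_state();im=np.ascontiguousarray(ctrl.get_image("wrist")[:,:,::-1]);cv2.imwrite("pics/w5.png",im)
go(jig(-.185,0,.086),JY,s);np.save("s5.npy",np.r_[s["position"],s["tool_rot"]])
E
```

```text
time: 8.95
position: [0.4348, -0.0445, 0.1414]
tool_rot: [-3.12, -0.365, 0.002]
ft_force: [0.1, -0.9, -0.4]
grip_width: 0.181
grip_force: 40.0
d [ 0.0003 -0.0011  0.0554] turn -0.0024 yaw0 0.2326
```

View pics/w5.png

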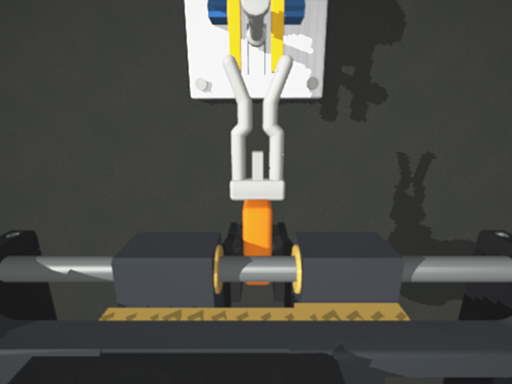

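The clip is held straight: tips at (231,60) and (287,60), cross piece at (257,190). The pin is ahead at (257,5–40) between the tines, and the base's front edge is at row 98.

Run:
```python
from h import *
v=np.load("s5.npy");s=dict(position=v[:3],tool_rot=v[3:]);c=cam("wrist",s);A=R.from_rotvec(v[3:]).as_matrix()
T=lambda u,w,z:(A.T@(onz(c,u,w,z)-v[:3])).round(4)
im=cv2.imread("pics/w5.png");g=cv2.cvtColor(im,cv2.COLOR_BGR2HSV)
z=v[2]-.0034
l=((g[...,1]<60)&(g[...,2]>90))
for r in (52,55,58,61,64,110,120,160,185,190,196,200,204):
    x=np.flatnonzero(l[r,215:305])+215; print(r,(x.min(),x.max()) if len(x) else None)
for u,w in((229,58),(289,58)):print("tip",T(u,w,z+.006))
print("cross rear",T(257,199,z+.010),"cross front",T(257,181,z+.010),"nose",T(257,151,z+.008))
for u,w in((191,98),(325,98)):print("base",T(u,w,.012))
def J(p):
    p=p-JO;return np.round([p[0]*np.cos(JY)+p[1]*np.sin(JY),-p[0]*np.sin(JY)+p[1]*np.cos(JY),p[2]],4)
for u,w in((191,98),(325,98)):print("baseJ",J(onz(c,u,w,.012)))
print("tcpJ",J(v[:3]))
for r in (0,4,8,14,20,30,40):
    print(r,np.flatnonzero(l[r,243:275])[[0,-1]]+243, end=' ')
print("shaft mid lateral", T(257.5,8,.104))
```

```text
52 (np.int64(215), np.int64(304))
55 (np.int64(215), np.int64(304))
58 (np.int64(215), np.int64(304))
61 (np.int64(215), np.int64(304))
64 (np.int64(215), np.int64(304))
110 (np.int64(237), np.int64(277))
120 (np.int64(237), np.int64(277))
160 (np.int64(231), np.int64(283))
185 (np.int64(229), np.int64(284))
190 (np.int64(229), np.int64(284))
196 (np.int64(229), np.int64(284))
200 (np.int64(233), np.int64(281))
204 None
tip [ 0.1034 -0.0153 -0.0027]
tip [ 0.1034  0.016  -0.0027]
cross rear [ 0.0275 -0.0007 -0.0066] cross front [ 0.0383 -0.0007 -0.0066] nose [ 0.0552 -0.0007 -0.0047]
base [ 0.0901 -0.0661  0.1294]
base [0.09   0.0666 0.1293]
baseJ [-0.095   0.0649  0.012 ]
baseJ [-0.0955 -0.0679  0.012 ]
tcpJ [-0.1852 -0.0011  0.1414]
0 [243 269] 4 [243 269] 8 [243 269] 14 [243 270] 20 [243 270] 30 [243 270] 40 [243 270] shaft mid lateral [ 0.1388 -0.0003  0.0373]
```

In the tool's units: 0.05 m is 50, 0.02 m is 20, -0.002 rad is -0.04.

```bash
python3 inch.py '[[[-3, 0, 20], 0, 0.1], [[-3, 0, 40], 0, 0.1], [[-3, 0, 50], -0.04, 0.1], [[-3, 0, 55.5], -0.04, 0.1], [[-3, 0, 55.5], -0.04, 0.1], [[-3, 0, 55.5], -0.04, 0.1]]'; python3 inch.py '[[[8, 0, 0], 0, 0.1], [[16, 0, 0], 0, 0.1], [[23, 0, 0], 0, 0.1], [[23, 0, 0], 0, 0.1]]'
```

```text
time: 9.6
position: [0.4329, -0.0441, 0.0871]
tool_rot: [3.119, 0.371, 0.001]
ft_force: [0.6, -0.2, -0.1]
grip_width: 0.18
grip_force: 40.0
time: 10.0
position: [0.4561, -0.0379, 0.0869]
tool_rot: [-3.119, -0.373, -0.002]
ft_force: [0.5, 0.4, -2.5]
grip_width: 0.183
grip_force: 40.0
```

In the tool's units: 0.012 m is 12, 0.009 m is 9.

```bash
python3 inch.py '[[[3, 0, 1], 0, 0.1], [[6, 0, 1], 0, 0.1], [[9, 0, 1], 0, 0.1], [[12, 0, 1], 0, 0.1], [[12, 0, 1], 0, 0.1]]'; python3 inch.py '[[[3, 0, 0], 0, 0.1], [[6, 0, 0], 0, 0.1], [[9, 0, 0], 0, 0.1], [[9, 0, 0], 0, 0.1]]'
```

```text
time: 10.5
position: [0.4667, -0.0355, 0.0856]
tool_rot: [-3.119, -0.371, -0.001]
ft_force: [-0.5, -0.2, -1.2]
grip_width: 0.179
grip_force: 40.0
time: 10.9
position: [0.4755, -0.0334, 0.0856]
tool_rot: [-3.119, -0.371, -0.001]
ft_force: [0.3, -0.9, -0.4]
grip_width: 0.182
grip_force: 40.0
```

In the tool's units: 0.006 m is 6, 0.004 m is 4.

```bash
python3 inch.py '[[[2, 0, 0], 0, 0.1], [[4, 0, 0], 0, 0.1], [[6, 0, 0], 0, 0.1], [[6, 0, 0], 0, 0.1]]';python3 - <<'E'
from h import *
s=ctrl.get_state();go(jig(-.14,-.001,.086),JY,s);np.save("s6.npy",np.r_[s["position"],s["tool_rot"]])
E
```

```text
time: 11.3
position: [0.4812, -0.0321, 0.0856]
tool_rot: [-3.119, -0.371, -0.0]
ft_force: [0.4, 0.4, -1.0]
grip_width: 0.179
grip_force: 40.0
d [-0.0027  0.0012 -0.0004] turn 0.0019 yaw0 0.2369
```

In the tool's units: 0.003 m is 3, 0.0015 m is 1.5.

```bash
python3 inch.py '[[[1.5, 0, 0], 0, 0.1], [[3, 0, 0], 0, 0.1], [[3, 0, 0], 0, 0.1]]'; python3 inch.py '[[[1.5, 0, 0], 0, 0.1], [[3, 0, 0], 0, 0.1], [[3, 0, 0], 0, 0.1]]'; python3 inch.py '[[[1.5, 0, 0], 0, 0.1], [[3, 0, 0], 0, 0.1], [[3, 0, 0], 0, 0.1]]'
```

```text
time: 11.6
position: [0.484, -0.0314, 0.0855]
tool_rot: [-3.12, -0.371, -0.0]
ft_force: [0.5, -0.4, -0.5]
grip_width: 0.182
grip_force: 40.0
time: 11.9
position: [0.4868, -0.031, 0.0855]
tool_rot: [3.119, 0.371, -0.0]
ft_force: [-0.5, -0.7, -1.4]
grip_width: 0.183
grip_force: 40.0
time: 12.2
position: [0.4885, -0.0305, 0.085]
tool_rot: [3.119, 0.371, -0.004]
ft_force: [-4.3, -1.7, -0.2]
grip_width: 0.186
grip_force: 40.0
```

In the tool's units: 0.004 m is 4, 0.002 m is 2.

```bash
python3 inch.py '[[[2, 0, 0], 0, 0.1], [[4, 0, 0], 0, 0.1], [[4, 0, 0], 0, 0.1]]'; python3 inch.py '[[[2, 0, 0], 0, 0.1], [[4, 0, 0], 0, 0.1], [[4, 0, 0], 0, 0.1]]'; python3 inch.py '[[[2, 0, 0], 0, 0.1], [[4, 0, 0], 0, 0.1], [[4, 0, 0], 0, 0.1]]'
```

```text
time: 12.5
position: [0.4904, -0.03, 0.0843]
tool_rot: [3.119, 0.37, -0.011]
ft_force: [-8.8, -2.7, -0.5]
grip_width: 0.179
grip_force: 40.0
time: 12.8
position: [0.4915, -0.0297, 0.0834]
tool_rot: [3.119, 0.37, -0.021]
ft_force: [-13.8, -3.2, 2.1]
grip_width: 0.183
grip_force: 40.0
time: 13.1
position: [0.492, -0.0297, 0.0827]
tool_rot: [3.119, 0.368, -0.033]
ft_force: [-22.6, -5.6, 6.8]
grip_width: 0.182
grip_force: 40.0
```

The clip's tips have sagged onto the bar, since the arm yields under load. I'll back off, go a bit higher and retry.

In the tool's units: -0.01 m is -10, -0.006 m is -6.

```bash
python3 inch.py '[[[-6, 0, -2], 0, 0.1], [[-10, 0, -4], 0, 0.1], [[-10, 0, -4], 0, 0.1], [[-10, 0, -4], 0, 0.1]]'
python3 - <<'E'
from h import *
s=ctrl.get_state();p=s["position"]-JO;print(p[0]*np.cos(JY)+p[1]*np.sin(JY),-p[0]*np.sin(JY)+p[1]*np.cos(JY));go(jig(-.14,-.001,.086),JY,s)
im=np.ascontiguousarray(ctrl.get_image("wrist")[:,:,::-1]);cv2.imwrite("pics/w7.png",im)
E
```

```text
time: 13.5
position: [0.4902, -0.0302, 0.0896]
tool_rot: [3.119, 0.37, -0.005]
ft_force: [-8.5, -1.7, 1.3]
grip_width: 0.183
grip_force: 40.0
-0.12802503795051765 -4.536247299609386e-05
d [-0.012   0.0009  0.0037] turn 0.0014 yaw0 0.2364
```

View pics/w7.png

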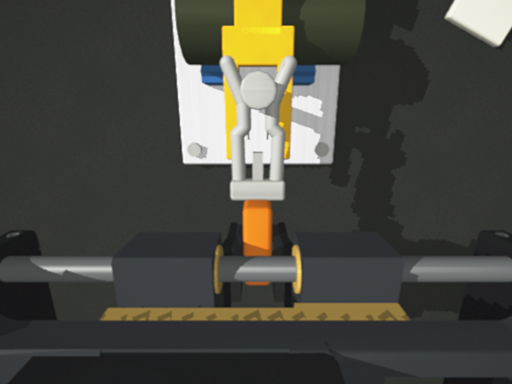

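The wrist view shows the clip centred on the pin head at (258,90), with the legs on either side (tips at (228,62) and (290,62)).

```bash
python3 inch.py '[[[1, 0, 1.5], 0, 0.1], [[3, 0, 1.5], 0, 0.1], [[5, 0, 1.5], 0, 0.1], [[5, 0, 1.5], 0, 0.1]]'; python3 inch.py '[[[2, 0, 0], 0, 0.1], [[3, 0, 0], 0, 0.1], [[3, 0, 0], 0, 0.1]]'
```

```text
time: 13.95
position: [0.4925, -0.0295, 0.087]
tool_rot: [3.119, 0.37, -0.014]
ft_force: [-10.2, -3.7, -1.2]
grip_width: 0.182
grip_force: 40.0
time: 14.25
position: [0.4939, -0.0291, 0.0863]
tool_rot: [3.119, 0.37, -0.02]
ft_force: [-13.0, -4.5, -1.0]
grip_width: 0.179
grip_force: 40.0
```

In the tool's units: 0.003 m is 3, 0.0015 m is 1.5.

```bash
python3 inch.py '[[[1.5, 0, -0.5], 0, 0.1], [[3, 0, -1], 0, 0.1], [[3, 0, -1], 0, 0.1]]'; python3 inch.py '[[[1.5, 0, 0], 0, 0.1], [[3, 0, -0.5], 0, 0.1], [[3, 0, -0.5], 0, 0.1]]'
```

```text
time: 14.55
position: [0.4973, -0.0283, 0.087]
tool_rot: [3.119, 0.37, -0.018]
ft_force: [-9.7, -3.9, -3.4]
grip_width: 0.182
grip_force: 40.0
time: 14.85
position: [0.4995, -0.0278, 0.0874]
tool_rot: [3.119, 0.37, -0.02]
ft_force: [-12.0, -4.5, -1.8]
grip_width: 0.179
grip_force: 40.0
```

In the tool's units: 0.003 m is 3, 0.0015 m is 1.5.

```bash
python3 inch.py '[[[1.5, 0, 0.5], 0, 0.1], [[3, 0, 0.5], 0, 0.1], [[3, 0, 0.5], 0, 0.1]]'; python3 inch.py '[[[1.5, 0, 0], 0, 0.1], [[3, 0, 0], 0, 0.1], [[3, 0, 0], 0, 0.1]]'
```

```text
time: 15.15
position: [0.5021, -0.0272, 0.0869]
tool_rot: [3.119, 0.369, -0.021]
ft_force: [-12.8, -4.3, -1.4]
grip_width: 0.179
grip_force: 40.0
time: 15.45
position: [0.5039, -0.0268, 0.0866]
tool_rot: [3.119, 0.369, -0.025]
ft_force: [-16.4, -4.8, -0.6]
grip_width: 0.182
grip_force: 40.0
```

```bash
python3 inch.py '[[[1, 0, 0], 0, 0.1], [[2, 0, 0], 0, 0.1], [[2, 0, 0], 0, 0.1]]'
```

```text
time: 15.75
position: [0.5049, -0.0266, 0.0863]
tool_rot: [3.119, 0.369, -0.028]
ft_force: [-17.4, -5.9, -1.3]
grip_width: 0.177
grip_force: 40.0
```

In the tool's units: 0.002 m is 2, 0.001 m is 1.

```bash
python3 inch.py '[[[1, 0, -0.3], 0, 0.1], [[2, 0, -0.5], 0, 0.1], [[2, 0, -0.5], 0, 0.1]]'; python3 inch.py '[[[1, 0, 0], 0, 0.1], [[2, 0, 0], 0, 0.1], [[2, 0, 0], 0, 0.1]]'
python3 - <<'E'
from h import *
im=np.ascontiguousarray(ctrl.get_image("wrist")[:,:,::-1]);cv2.imwrite("pics/w8.png",cv2.resize(im[0:240,180:340],None,fx=2.5,fy=2.5))
E
```

```text
time: 16.05
position: [0.5055, -0.0264, 0.0863]
tool_rot: [3.119, 0.369, -0.033]
ft_force: [-20.7, -5.7, 0.5]
grip_width: 0.182
grip_force: 40.0
time: 16.35
position: [0.5162, -0.0235, 0.0892]
tool_rot: [-3.119, -0.371, 0.003]
ft_force: [-5.5, -1.3, -2.7]
grip_width: 0.18
grip_force: 40.0
```

View pics/w8.png

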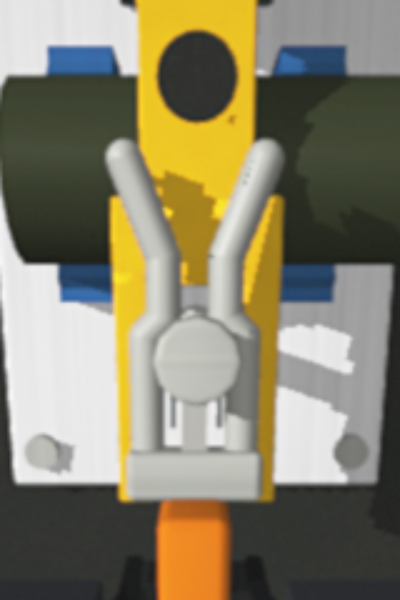

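The legs have snapped shut behind the pin, with the head in the crop at (197,360). I'll lower to mid-neck and nudge to check it's bottomed.

In the tool's units: 0.003 m is 3, 0.0015 m is 1.5.

```bash
python3 inch.py '[[[0, 0, 1.5], 0, 0.1], [[0, 0, 3], 0, 0.1], [[0, 0, 3], 0, 0.1]]'; python3 inch.py '[[[1, 0, 0], 0, 0.1], [[1, 0, 0], 0, 0.1]]'
```

```text
time: 16.7
position: [0.5163, -0.0236, 0.0874]
tool_rot: [3.119, 0.371, -0.003]
ft_force: [-8.4, -2.5, 2.9]
grip_width: 0.182
grip_force: 40.0
time: 16.9
position: [0.5164, -0.0236, 0.0873]
tool_rot: [3.119, 0.371, -0.006]
ft_force: [-10.8, -2.2, 6.0]
grip_width: 0.181
grip_force: 40.0
```

In the tool's units: -0.004 m is -4, -0.002 m is -2.

```bash
python3 inch.py '[[[-2, 0, -0.5], 0, 0.1], [[-4, 0, -1.5], 0, 0.1], [[-4, 0, -1.5], 0, 0.1]]'; python3 inch.py '[[[0, 0, 0], 0, 0.22], [[0, 0, 0], 0, 0.3], [[0, 0, 0], 0, 0.45], [[0, 0, 0], 0, 0.5], [[0, 0, 0], 0, 0.5]]'; python3 inch.py '[[[0, 0, -10], 0, 0.5], [[0, 0, -30], 0, 0.5], [[0, 0, -60], 0, 0.5], [[-10, 0, -100], 0, 0.5], [[-20, 0, -120], 0, 0.5], [[-20, 0, -120], 0, 0.5], [[-20, 0, -120], 0, 0.5]]'
python3 - <<'E'
from h import *
s=ctrl.get_state();im=np.ascontiguousarray(ctrl.get_image("wrist")[:,:,::-1]);i2=np.ascontiguousarray(ctrl.get_image("scene")[:,:,::-1])
cv2.imwrite("pics/w9.png",np.hstack([cv2.resize(im[0:230,150:370],(400,418)),cv2.resize(i2[160:250,190:290],(400,418))]))
E
```

```text
time: 17.2
position: [0.5159, -0.0235, 0.0893]
tool_rot: [3.119, 0.372, 0.007]
ft_force: [-0.5, -0.9, -0.5]
grip_width: 0.182
grip_force: 40.0
time: 17.7
position: [0.5141, -0.0242, 0.0881]
tool_rot: [-3.12, -0.371, -0.0]
ft_force: [0.7, -0.1, -0.2]
grip_width: 0.46
grip_force: 0.0
time: 18.4
position: [0.4947, -0.029, 0.2085]
tool_rot: [3.119, 0.371, 0.002]
ft_force: [-0.4, -0.5, -0.7]
grip_width: 0.498
grip_force: 0.0
```

View pics/w9.png

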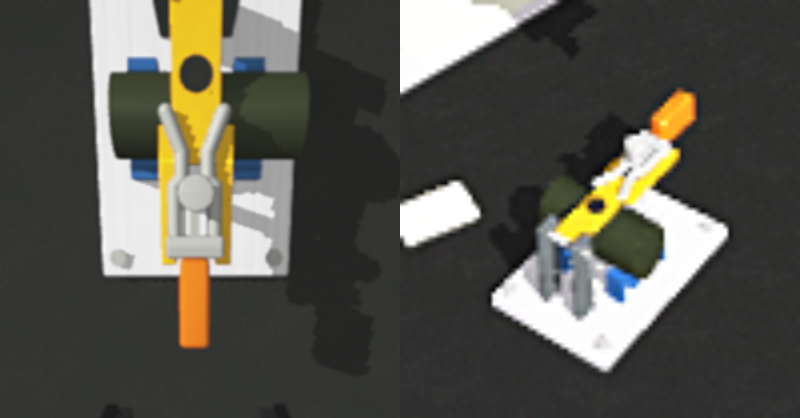

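The clip sits home on the pin, legs shut (tips at (165,110) and (222,110)), bar down, core in its cradle.

```bash
python3 -c "
from bench import ctrl
print(ctrl.close_job())"
```

```text
the job is handed in; nothing more can be done
None
```

I pressed the bar fully down, snapped the clip home on the pin and released it, and handed the job in at about 18.5 s of the 72 s; no verdict came back, but the last pictures show the clip on with its legs shut, the bar down and the core in its cradle.

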